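Close the bottle steriliser and snap its lever latch

ROBOT

A 7-joint arm with a two-finger parallel gripper is mounted at the origin on the work surface. World frame = base frame: x ahead of the robot, y to its left, z up, the work surface at z = 0. Lengths are in m, angles in degrees, forces in N, time in s.
With the tool pointing down it reaches from about 0.4 to 0.875 m from the base axis. Payload 6.5 kg.
Tool frame: the origin (TCP) lies at the very end of the fingers, on their centre line; the grasp point (between the pads) lies 19 mm behind it (bot.grasp_offset is the distance from the TCP to the grasp point, in m); z points along the fingers, x is the direction in which the jaws open and shut, and the axes are right-handed (so a half turn about z gives the same grasp; the last joint's range is limited). The gripper opens to 85 mm and grips with 20 to 120 N. Pads are 22 mm wide; open, the fingers measure 114 mm over their backs; the gripper's body (76 mm by 85 mm) begins 54 mm behind the grasp point. The pads swing forward as they close: fully open they stand 13 mm farther back than shut.
Start: joints at [70.52, 30.733, -0.252, 88.115, 0.149, 61.152, -4.079], TCP at [0.176, -0.626, 0.231] pointing down, gripper open.
Joint ranges: [-154.64, 154.64], [-21.42, 123.67], [-72.66, 72.17], [13.99, 137.28], [-74.86, 254.86], [10.95, 109.41], [-158.01, 158.01]. Speed limits (degrees/s): [136.94, 136.94, 180, 180, 180, 180, 180].

INTERFACE

Orientations are given as a 3x3 rotation matrix whose columns are the frame's x, y, z axes.
In Python, from bench import bot gives the robot as it stands. The module is installed in compiled form; this text tells all that it offers. Calls block until the motion is done:
- bot.move_ptp(position, orientation): joint-space move of the TCP to a pose.
- bot.move_linear(position, rot=None, max_speed=0.15, contact_N=None): straight line of the TCP; rot=None keeps the orientation; max_speed is the mean speed in m/s. With contact_N (N) it stops when the force on the tool has changed by that much, and returns True; else False.
- bot.movej(angles): joint-space move.
- bot.gripper_to(opening, grasp_force=None): finger opening in m; grasp_force is the grip in N (None keeps the last); returns when the fingers have stopped.
- bot.hold(seconds).
- bot.ik(position, orientation): joint angles nearest the present ones, or None.
- bot.sense(): the state.
- bot.grab_frame(name): name is "side" or "top" or "wrist"; returns a dict with "color" (420x560x3 uint8, red, green, blue), "fx", "fy", "cx", "cy" (pixels), "position" and "attitude" of the camera in the world; the wrist camera has in their place "mount" (4x4, takes a point from camera to tool coordinates, whose origin is the TCP and whose axes are the tool frame's). Camera axes: x right, y down, z forward; pixel columns grow to the right and rows downward; lengths in m; the calibration is good to about 2 mm. The wrist camera is an equidistant fisheye: a pixel r from the principal point sees the ray r / f radians off the axis. A picture is of the moment at which its call begins: read the wrist's pose just before it. There is no depth.
A pose or a line that the arm cannot do raises bot.PlanningError and nothing moves.
- bot.hand_in(): hands the job in, once; it reports no verdict.
The state is a dict: "time": time; "joint_positions": joint angles; "joint_velocities": joint speeds; "tau": joint torques, N m; "eef_pos": TCP position; "tool_rot": TCP orientation; "ft_force": force on the tool from outside, world axes, zero at the start; "ft_torque": the same for the moment, N m; "finger_gap": finger opening in m.
Only numpy, scipy, OpenCV 4.12 (cv2) and the standard library are available. Lean on these libraries where they do the work, as an engineer would, in place of code of your own. Each camera call takes 0.05 s, during which the arm holds its last target.

TASK

The teats are in the steriliser: with a fingertip push its raised lid down until it is fully shut, then flip the green lever latch on the lid's front edge down past its centre so that it snaps flat against the front of the box. Push and press only: nothing is to be picked up, the steriliser stays standing where it is, and everything else on the shelf is left undisturbed.

Things in the scene. Friction and masses are not known exactly. Their poses are not given: they have to be found in the camera images.
- steriliser: White loose box of about 2 kg with its lid, on the shelf, its front turned to the robot's right (-y) within 40 degrees, 190 mm deep (its x), 250 wide (its y), 148 high with the lid shut. Origin: centre of its underside; z up; its -x side is the front, with a dark control strip; the lid's hinge runs along the top of its +x side. It may slide if pushed sideways with over 8 N.
- lid (a joint): Angle of the lid, rad: 0 fully shut, growing as it rises, at most 1.75; starts at 0.8 to 1.4 (standing up). A stiff friction hinge: the lid stays where it is left; about 0.35 N m moves it (2 to 3 N near its free edge).
- lid_hinge (a point): Middle of the lid's hinge line, 122 mm above the shelf, in the lower face of the lid. Its axes turn with the lid: -x points along the lid from the hinge to the free edge, y along the hinge, z out of the lid's outer (top) face. The lid is a flat panel 190 mm long from hinge to free edge, 250 mm wide and 26 mm thick (outer face at z = 26 mm).
- lid_edge (a point): Middle of the lid's free front edge, at the outer face; same axes as lid_hinge. With the lid shut it is 148 mm above the shelf.
- latch (a joint): Angle of the lever latch relative to the lid, rad: 0 swung out, 1.9 snapped flat against the front of the box. Over-centre spring: below 0.95 it springs back to 0, past 0.95 it snaps on by itself to 1.9 in about 0.3 s. Turning it takes at most 0.17 N m, about 3.5 N near its end, less towards the centre. When snapped, its hook sits under a ledge on the box and holds the lid.
- latch_pivot (a point): Middle of the latch's pivot pin, along the box's y at the middle of the lid's front edge; with the lid shut it is 5 mm in front of the box's front wall and 134 mm above the shelf. The green lever on it is a plate 48 mm wide, 4 mm thick, reaching 65 mm from the pivot, its outer face 12.5 mm off the pivot axis. While the lid is raised it sticks out beyond the free edge, nearly in line with the lid.
- latch_pad (a point): Middle of the lever's outer face near its end, 56 mm from the pivot: the place to press. With the lid shut and the latch out the lever points forward (box's -x), 19 degrees above level, this face looking up. Flipping turns its end down, then inward, until it hangs along the front of the box, its end 70 mm above the shelf, this face looking forward.
- stand: Round white drying stand with slotted spokes, 248 mm across; things stand on it 30 mm above the shelf; a central knob reaches 93 mm. Origin: centre of its underside. Bystander.
- bottle_white_mid (a point): Amber feeding bottle with a white collar, 62 mm across, 158 mm tall, standing on the stand; point at its centre, half-way up. Bystander.
- bottle_grey_mid (a point): Amber feeding bottle with a grey collar, 62 mm across, 158 mm tall, standing on the stand; point at its centre, half-way up. Bystander.
- sippy_cup_mid (a point): Stainless sippy cup with two handles, 73 mm across (117 mm over the handles), 109 mm tall, standing on the stand; point at its centre, 52 mm above its foot. Bystander.
- scoop: Pink measuring scoop standing on the shelf, bowl 42 mm across and 28 mm high, handle 91 mm towards its own -x. Origin: underside of the bowl's centre. Bystander.
- milk_tin_mid (a point): Milk powder tin with a plastic lid, 103 mm across, 134 mm tall; point at its centre, half-way up. Bystander.
- bottle_brush: Bottle brush lying near the far edge of the shelf, 255 mm long along its x, bristle head at +x. Origin: about its middle, at the shelf. Bystander.
Not all that is in view belongs to the job. Leave any orange or pink look-alike of the part that bears sippy_cup_mid alone.

How it is judged (in metres and radians):
On the way, in this order (a step that is already met when the one before it is completed fails the run):
1. the lid is fully shut while the latch is still swung out (value of joint lid below 0.03 rad and value of joint latch below 0.5 rad), for 0.2 s.
2. the latch has snapped flat against the front of the box, with the lid shut (value of joint latch above 1.75 rad and value of joint lid below 0.03 rad), for 0.2 s.
At the end, for the whole second after the job is handed in: The lid is within 0.03 rad of shut, the latch is snapped (joint above 1.75 of 1.9 rad), the steriliser stands level, at rest and within 20 mm of where it began, and every bystander stands upright within 20 mm of its place (all of step 2 and distance of each of steriliser, stand, bottle_white_mid, bottle_grey_mid, sippy_cup_mid, scoop, milk_tin_mid, bottle_brush from where it was at the start of the episode below 0.02 m and angle between steriliser's own z axis and vertical below 0.05 rad and linear speed of steriliser below 0.02 m/s and angle between each of bottle_white_mid, bottle_grey_mid, sippy_cup_mid, milk_tin_mid's own z axis and vertical below 0.15 rad); the robot touches nothing.
It fails at once if the steriliser is lifted or tipped (height (world z) of steriliser above 0.012 m or angle between steriliser's own z axis and vertical above 0.1 rad).
It fails at once if the steriliser is shoved more than 20 mm from its place (distance of steriliser from where it was at the start of the episode above 0.02 m).
It fails at once if a bystander is picked up or moved more than 20 mm (distance of any of stand, bottle_white_mid, bottle_grey_mid, sippy_cup_mid, scoop, milk_tin_mid, bottle_brush from where it was at the start of the episode above 0.02 m).
It fails at once if the latch is flipped while the lid is still up (value of joint latch above 1.2 rad and value of joint lid above 0.1 rad).
It also fails if it takes over 48 s, if anything falls off the work surface, if the arm or the gripper's body presses on something with over 40 N, if the wrist force passes 120 N, or if a joint passes its speed limit or range.

## Working session

There is one attempt and no reset: what is moved stays moved. The work goes in short steps, each a Python script; the robot and the scene stay as the last script left them, time stands still between calls to the robot, and variables do not carry over. Pictures are saved under pics/ and viewed, and the job is handed in when it is done.

```bash
mkdir -p pics
python3 - <<'E'
from bench import bot
import cv2,numpy as np,pickle
s=bot.sense();print(s['time'],s['eef_pos'],s['ft_force'])
d={}
for n in("side","top","wrist"):
    f=bot.grab_frame(n);d[n]=f
    cv2.imwrite(f"pics/{n}0.png",f["color"][:,:,::-1])
    print(n,{k:v for k,v in f.items() if k!="color"})
pickle.dump((s,d),open("f0.pkl","wb"))
E
```

```text
0.0 [ 0.17554229 -0.62516499  0.23038127] [-0.31183964 -0.19862205  0.45925143]
side {'fx': 489.9411356406524, 'fy': 489.9411356406524, 'cx': 277.8476904949873, 'cy': 210.86696535997913, 'position': array([ 0.26013397, -1.13582691,  1.28072968]), 'attitude': array([[ 0.97133936, -0.17365689,  0.16230565],
       [-0.23749447, -0.68085983,  0.69283928],
       [-0.00980892, -0.71152877, -0.7025885 ]])}
top {'fx': 411.54533176236777, 'fy': 411.54533176236777, 'cx': 285.0950837471159, 'cy': 208.6229120516371, 'position': array([ 0.31025083, -0.02187295,  1.17360382]), 'attitude': array([[ 0.11258823, -0.96818446,  0.22347871],
       [-0.9936294 , -0.11082272,  0.0204679 ],
       [ 0.00494982, -0.22435946, -0.97449388]])}
wrist {'fx': 325.19226210127806, 'fy': 325.19226210127806, 'cx': 277.55646809673726, 'cy': 208.57285508156787, 'mount': array([[ 9.99999816e-01, -5.89503387e-04, -1.45883328e-04,
         9.84889487e-04],
       [ 6.06594891e-04,  9.58156674e-01,  2.86243637e-01,
        -7.22729545e-02],
       [-2.89625086e-05, -2.86243672e-01,  9.58156855e-01,
        -1.43295703e-01],
       [ 0.00000000e+00,  0.00000000e+00,  0.00000000e+00,
         1.00000000e+00]])}
```

View pics/side0.png

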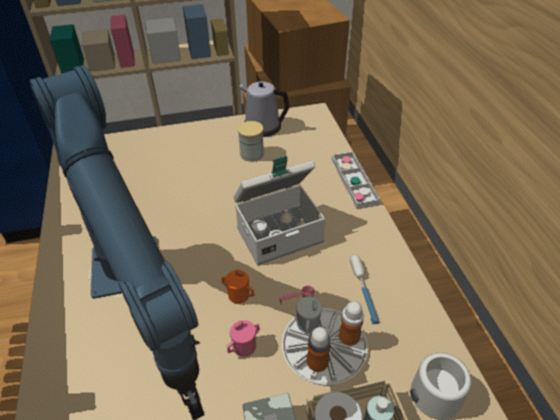

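View pics/top0.png

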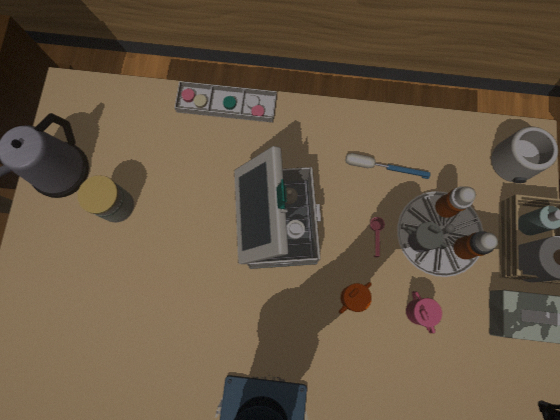

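View pics/wrist0.png

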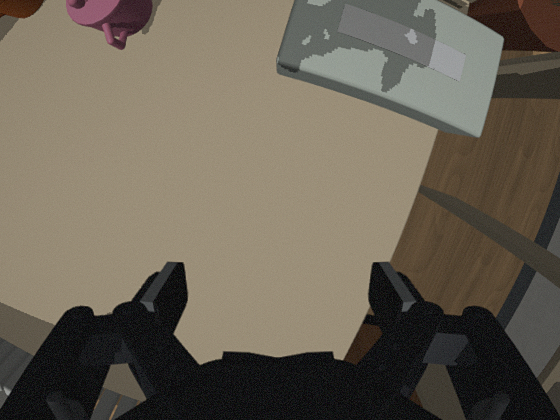

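The side view shows the steriliser at about (280,220), with its lid up and the green latch at (280,165). In the top view it is at (280,215), with the latch at (282,195). The stand is at (440,230) in the top view, and the orange cup at (357,297) and pink cup at (427,312) are look-alikes. Next I'll take enlarged crops.

Run:
```python
import cv2
a=cv2.imread("pics/side0.png")[150:270,220:340];cv2.imwrite("pics/side0c.png",cv2.resize(a,None,fx=5,fy=5,interpolation=cv2.INTER_CUBIC))
a=cv2.imread("pics/top0.png")[140:275,225:330];cv2.imwrite("pics/top0c.png",cv2.resize(a,None,fx=4.4,fy=4.4,interpolation=cv2.INTER_CUBIC))
```

```text
(no output)
```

View pics/side0c.png

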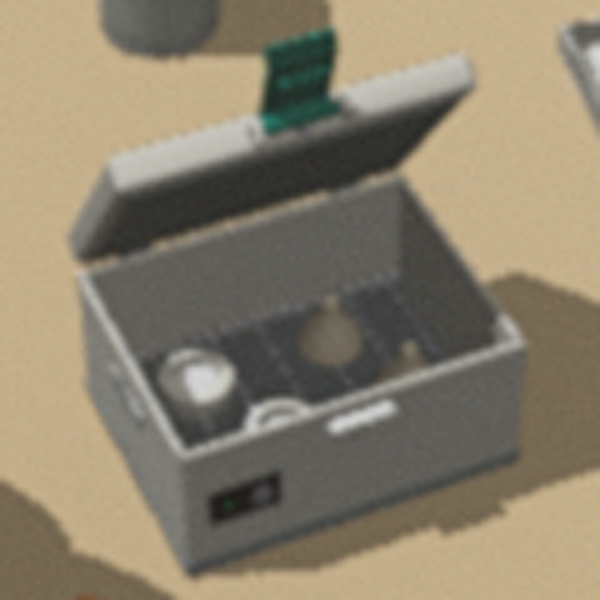

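View pics/top0c.png

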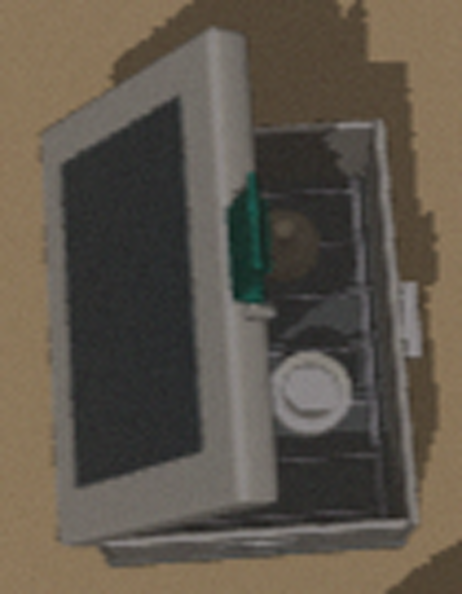

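```bash
cat > fit.py <<'E'
import pickle,numpy as np
from scipy.optimize import least_squares
s,d=pickle.load(open("f0.pkl","rb"))
def proj(n,P):
    f=d[n];p=(P-f["position"])@f["attitude"]
    return np.array([f["fx"]*p[0]/p[2]+f["cx"],f["fy"]*p[1]/p[2]+f["cy"]])
def B(q,p): # box->world
    c,s_=np.cos(q[2]),np.sin(q[2]);return np.array([q[0]+c*p[0]-s_*p[1],q[1]+s_*p[0]+c*p[1],p[2]])
def L(q,p): # lid->world
    c,s_=np.cos(q[3]),np.sin(q[3])
    # -x lid -> (-c,0,s); z -> (s,0,c)
    return B(q,np.array([.095+p[0]*c+p[2]*s_,p[1],.122-p[0]*s_+p[2]*c]))
S=lambda a,b:(220+(a+.5)/5-.5,150+(b+.5)/5-.5)
T=lambda a,b:(225+(a+.5)/4.4-.5,140+(b+.5)/4.4-.5)
obs=[("side",B,(-.095,.125,0),S(190,573)),("side",B,(-.095,-.125,0),S(519,460)),
("side",B,(-.095,.125,.122),S(185,455)),("side",B,(-.095,-.125,.122),S(524,342)),("side",B,(.095,.125,.122),S(81,272)),
("side",L,(-.19,.125,.026),S(112,157)),("side",L,(-.19,-.125,.026),S(468,54)),("side",L,(-.19,.125,0),S(118,190)),("side",L,(-.19,-.125,0),S(474,82)),
("top",L,(-.19,-.125,.026),T(208,28)),("top",L,(-.19,.125,.026),T(238,502)),("top",L,(0,-.125,.026),T(41,130)),("top",L,(0,.125,.026),T(62,541)),
("top",L,(-.19,-.125,0),T(244,31)),("top",L,(-.19,.125,0),T(276,498)),
("top",B,(-.095,-.125,.122),T(384,122)),("top",B,(-.095,.125,.122),T(414,525))]
def res(q): return np.concatenate([proj(n,f(q,np.array(p)))-np.array(o) for n,f,p,o in obs])
if __name__=="__main__":
    r=least_squares(res,[.45,-.05,1.5,1.],loss="soft_l1")
    q=r.x;print(q,np.degrees(q[2:]));print(np.round(res(q).reshape(-1,2),1))
    np.save("q.npy",q)
    for n,p in[("edge",(-.19,0,.026)),("hinge",(0,0,0))]:print(n,L(q,np.array(p)))
    q0=q.copy();q0[3]=0
    print("edge shut",L(q0,np.array((-.19,0,.026))),"pivot",B(q,np.array((-.1,0,.134))))
E
python3 fit.py
```

```text
[0.53562843 0.01159449 1.74837415 0.97255465] [100.17445991  55.72327656]
[[-0.1  0.2]
 [ 0.3 -0.3]
 [-0.6 -0.6]
 [ 1.4 -1.2]
 [-0.6 -1.6]
 [-1.1 -1.5]
 [ 0.5 -2.2]
 [ 0.5 -0.3]
 [ 2.1 -0.4]
 [ 0.1 -1.3]
 [ 0.   0.6]
 [-0.8  0.2]
 [-2.   1.7]
 [ 1.4 -0.1]
 [ 1.3  1.6]
 [ 0.6 -0.9]
 [ 1.6  0.5]]
edge [0.53395412 0.02092377 0.29364511]
hinge [0.51884706 0.10510057 0.122     ]
edge shut [ 0.5524098  -0.08191158  0.148     ] pivot [ 0.55329303 -0.08683295  0.134     ]
```

The fit is good: residuals are about 1–2 px, yaw is 100° and the lid is at 0.97 rad. The only things that could be mistaken for the steriliser or lever are these:
- The open tray with a green item at top view (230,102).
- The box at (530,315).

Neither is white with a hinged lid and a lever. The crop shows the green lever and the dark control strip on the steriliser, so the choice is confirmed.

Plan: keep the tool vertical and closed, and push the lid's outer face off-centre at box y = -75 mm, clear of the lever.

```bash
cat > h.py <<'E'
from bench import bot
import numpy as np,cv2
from fit import B,L
q=np.load("q.npy")
def lidpt(th,r,y,off=.011):
    qq=q.copy();qq[3]=th
    return L(qq,np.array((-r,y,.026)))+off*np.sin(th)*np.array([np.cos(q[2]),np.sin(q[2]),0])
by=np.array([-np.sin(q[2]),np.cos(q[2]),0])
def R(sgn):
    x=sgn*by;z=np.array([0,0,-1.]);return np.column_stack([x,np.cross(z,x),z])
def st(m=""):
    s=bot.sense();print(m,round(s['time'],2),np.round(s['eef_pos'],4),np.round(s['ft_force'],2))
def pic(n,name):
    f=bot.grab_frame(n);cv2.imwrite(f"pics/{name}.png",f["color"][:,:,::-1]);return f
E
python3 - <<'E'
from h import *
s=bot.sense();print(np.round(s['tool_rot'],2))
for sg in(1,-1):
  for P in(lidpt(q[3],.16,-.075)+[0,0,.15],lidpt(q[3],.16,-.075),lidpt(0,.16,-.075),B(q,np.array((-.155,0,.20))),B(q,np.array((-.155,0,.10)))):
    j=bot.ik(P,R(sg));print(sg,np.round(P,3),None if j is None else np.round(j,0))
E
```

```text
[[ 0.27 -0.96 -0.  ]
 [-0.96 -0.27  0.  ]
 [-0.    0.   -1.  ]]
1 [0.603 0.06  0.419] [ -50.   29.   63.   83.  -25.   84. -158.]
1 [0.603 0.06  0.269] [ -51.   37.   63.   95.  -35.   70. -150.]
1 [ 0.621 -0.039  0.148] [ -39.   50.   62.   99.  -50.   63. -131.]
1 [ 0.563 -0.141  0.2  ] [   5.   26.    5.  101.   -3.   53. -158.]
1 [ 0.563 -0.141  0.1  ] [   2.   34.   10.  105.   -9.   42. -153.]
-1 [0.603 0.06  0.419] [ 19.  24. -42.  78.  16.  84. -12.]
-1 [0.603 0.06  0.269] [ 18.  29. -39.  91.  20.  67. -16.]
-1 [ 0.621 -0.039  0.148] [ 23.  38. -35.  95.  25.  55. -10.]
-1 [ 0.563 -0.141  0.2  ] [ 33.  30. -32.  99.  18.  56.   5.]
-1 [ 0.563 -0.141  0.1  ] [ 32.  37. -30. 103.  25.  46.  -0.]
```

Run:
```python
from h import *
P=lidpt(q[3],.16,-.075)
s=bot.sense()
bot.gripper_to(0.0)
bot.move_linear(s['eef_pos']+[0,0,.25],max_speed=.25); st("up")
bot.move_ptp(P+[0,0,.2],R(-1)); st("over")
hit=bot.move_linear(P+[0,0,.03],max_speed=.15,contact_N=2.5); st(f"down {hit}")
pic("side","s1");pic("top","t1")
```

```text
up 2.07 [ 0.1755 -0.6249  0.4791] [-0.39 -0.07 -0.44]
over 4.91 [0.6034 0.0585 0.4687] [ 0.1  -0.88  0.69]
down False 6.19 [0.6037 0.06   0.2998] [ 0.69 -0.37  0.06]
```

View pics/s1.png

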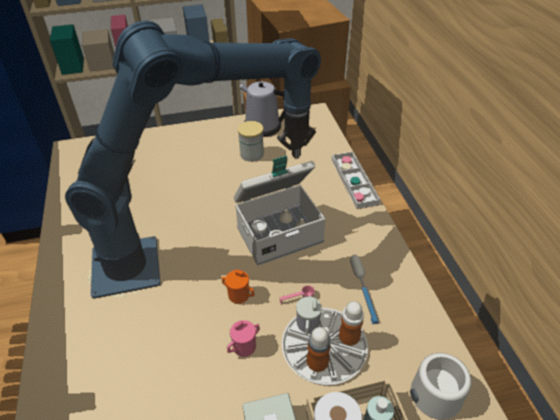

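View pics/t1.png

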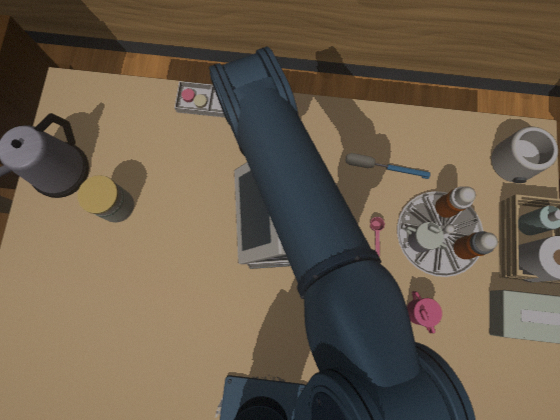

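The fingertip at side (297,152) hovers just above and behind the lid's right part, clear of the lever. Now I'll follow the arc down.

Run:
```python
from h import *
for th in np.linspace(q[3],0,8):
    hit=bot.move_linear(lidpt(th,.16,-.075),max_speed=.06,contact_N=20 if th>0 else 15); st(f"{th:.2f} {hit}")
    if hit and th>.2: break
pic("side","s2")
```

```text
0.97 False 6.94 [0.6032 0.0598 0.2688] [0.13 0.21 1.84]
0.83 False 7.48 [0.6068 0.0389 0.2577] [ 0.37 -0.9   0.36]
0.69 False 8.03 [0.6101 0.0203 0.2441] [ 0.44  0.47 -0.31]
0.56 False 8.57 [0.6131 0.0034 0.2282] [-0.27  0.43  1.22]
0.42 False 9.11 [ 0.6158 -0.0111  0.2103] [ 0.33 -0.21 -0.  ]
0.28 False 9.64 [ 0.6179 -0.0233  0.1906] [ 0.67 -0.56 -0.36]
0.14 False 10.18 [ 0.6196 -0.0327  0.1696] [-0.23 -0.67  0.91]
0.00 True 10.59 [ 0.6207 -0.0392  0.1481] [-1.75 -0.51  8.75]
```

View pics/s2.png

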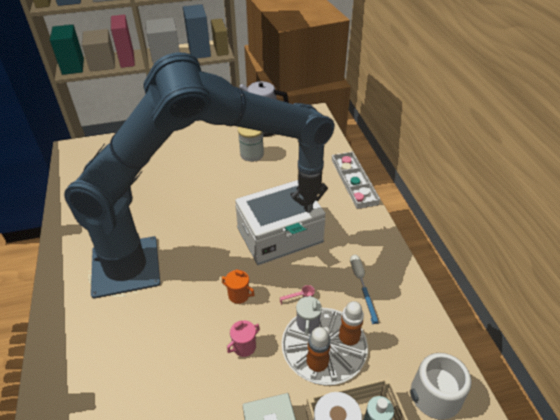

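The lid looks shut, with a firm stop at z = 0.148, and the lever is out at about (295,229). I'll press briefly, hold, lift off and look closer.

Run:
```python
from h import *
p=bot.sense()['eef_pos']
print(bot.move_linear(p-[0,0,.004],max_speed=.02,contact_N=12)); st("press"); bot.hold(.4); st("hold")
bot.move_linear(p+[0,0,.12],max_speed=.2); st("up")
bot.move_ptp(B(q,np.array((-.155,0,.27))),R(-1)); st("front")
import pickle
f=pic("side","s3"); w=pic("wrist","w3"); 
a=f["color"][170:270,220:340,::-1];cv2.imwrite("pics/s3c.png",cv2.resize(a,None,fx=5,fy=5,interpolation=cv2.INTER_CUBIC))
```

```text
True
press 10.85 [ 0.6208 -0.0392  0.1481] [-3.2  -0.98  8.38]
hold 11.25 [ 0.6208 -0.0392  0.1481] [-2.51  0.28  7.61]
up 12.0 [ 0.6199 -0.0397  0.2666] [-0.71 -0.22 -1.1 ]
front 12.54 [ 0.5619 -0.1419  0.2686] [0.47 0.21 0.76]
```

View pics/s3c.png

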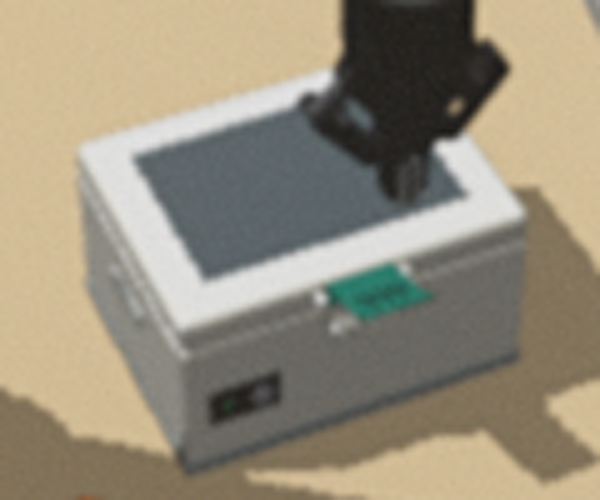

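View pics/w3.png

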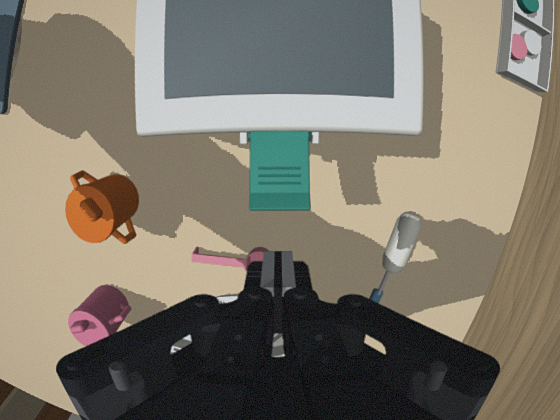

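The lid is flush and the box corner hasn't moved. The lever points out, centred at wrist (279,175), laterally in line with the fingertip at (277,260). Next I'll press straight down.

Run:
```python
from h import *
for z in(.175,.16,.15,.14,.13,.12,.11,.102):
    hit=bot.move_linear(B(q,np.array((-.153,0,z))),R(-1),max_speed=.05,contact_N=20); st(f"{z} {hit}")
    if hit: break
bot.hold(.4); st()
f=pic("side","s4")
a=f["color"][170:270,220:340,::-1];cv2.imwrite("pics/s4c.png",cv2.resize(a,None,fx=5,fy=5,interpolation=cv2.INTER_CUBIC))
```

```text
0.175 False 14.69 [ 0.5628 -0.1391  0.1752] [ 0.78 -0.03 -0.17]
0.16 False 15.14 [ 0.5629 -0.1393  0.1601] [ 0.55 -2.9   3.49]
0.15 False 15.49 [ 0.5621 -0.1381  0.1497] [ 0.36 -0.38  1.36]
0.14 False 15.84 [ 0.5623 -0.1388  0.1395] [0.01 0.03 0.46]
0.13 False 16.19 [ 0.5625 -0.1389  0.1297] [ 0.04 -0.55 -0.38]
0.12 False 16.54 [ 0.5622 -0.139   0.1194] [ 0.12 -0.04 -0.28]
0.11 False 16.89 [ 0.5623 -0.1389  0.1095] [ 0.06 -0.07  0.93]
0.102 False 17.2 [ 0.5623 -0.139   0.1016] [0.18 0.03 0.06]
 17.6 [ 0.5627 -0.139   0.1021] [ 0.09 -0.13 -0.68]
```

View pics/s4c.png

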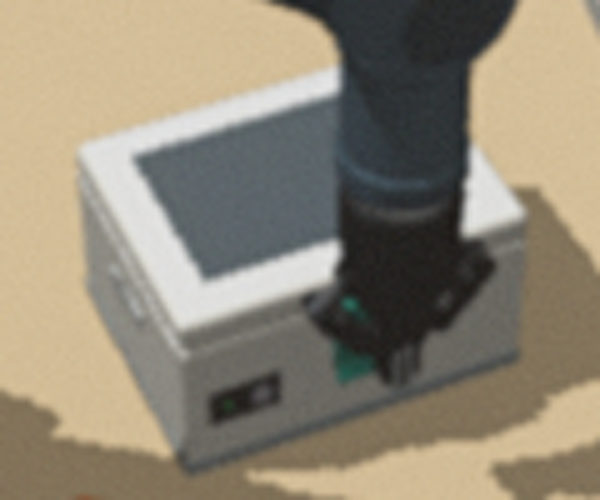

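The green plate appears to hang along the front at about (350,365), and the finger is free. Backing off and checking.

Run:
```python
from h import *
bot.move_linear(B(q,np.array((-.175,0,.102))),max_speed=.08)
bot.move_linear(B(q,np.array((-.175,0,.30))),max_speed=.2); st()
bot.move_linear(B(q,np.array((-.175,-.15,.36))),max_speed=.2); st()
f=pic("side","s5");pic("top","t5");pic("wrist","w5")
a=f["color"][170:270,220:340,::-1];cv2.imwrite("pics/s5c.png",cv2.resize(a,None,fx=5,fy=5,interpolation=cv2.INTER_CUBIC))
```

```text
19.22 [ 0.5658 -0.1606  0.2988] [-0.46 -0.61  0.68]
 20.18 [ 0.7136 -0.1344  0.3591] [-0.13  0.2   0.66]
```

View pics/s5c.png

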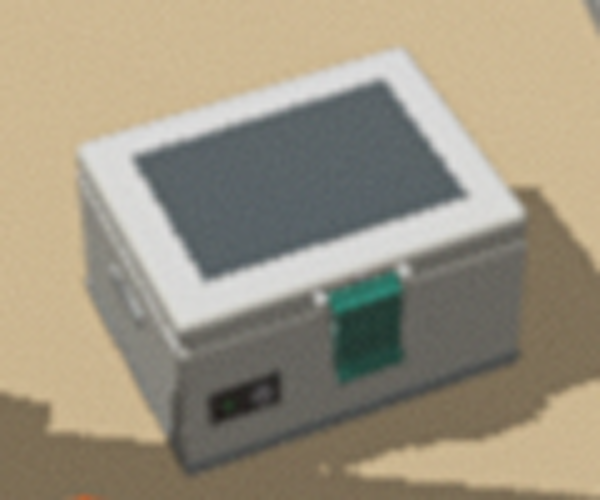

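View pics/s5.png

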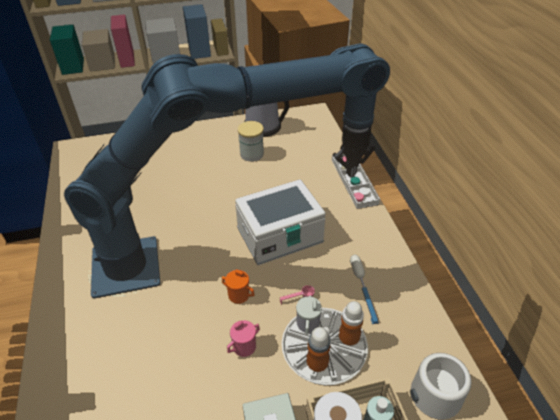

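View pics/w5.png

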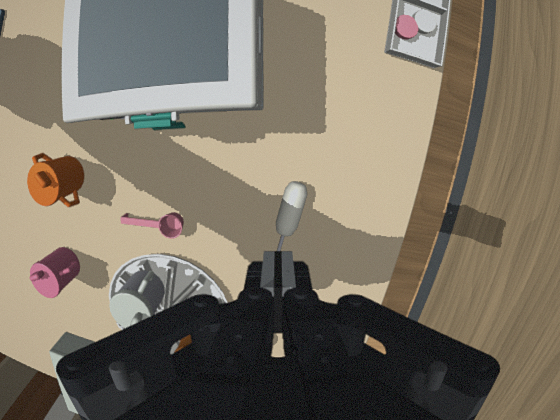

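The latch hangs flat on the box front: lever from crop (365,290) to (370,372). The bystanders are where they were. I'll run a quick numeric check of the lever end and box corners, then hand in.

Run:
```python
from fit import *
q=np.load("q.npy");q[3]=0
for p in[(-.1125,.024,.07),(-.1125,-.024,.07),(-.095,.125,0),(-.095,-.125,0)]:
    u=proj("side",B(q,np.array(p)));print(p,np.round((u-[220,170])*5+2,0))
import cv2
a=cv2.imread("pics/side0.png").astype(int);b=cv2.imread("pics/s5.png").astype(int)
print("stand area diff",[abs(a-b)[y0:y1,x0:x1].mean().round(1) for x0,y0,x1,y1 in((275,280,380,385),(345,250,382,325),(236,120,266,160))])
from bench import bot
bot.hold(.5);bot.hand_in();print("in")
```

```text
(-0.1125, 0.024, 0.07) [338. 376.]
(-0.1125, -0.024, 0.07) [404. 353.]
(-0.095, 0.125, 0) [190. 474.]
(-0.095, -0.125, 0) [521. 359.]
stand area diff [np.float64(25.7), np.float64(29.7), np.float64(6.4)]
the job is handed in; nothing more can be done
in
```

I pushed the steriliser's lid shut with the closed fingertips, off to one side of the lever. Then I pressed the green lever straight down until it snapped over, backed the arm off clear and handed the job in at about 21 s.

**Lid:** it came to a firm stop at z = 0.148 m, the expected height, under about 8–9 N. In the last picture it lies flush.

**Latch:** the lever hangs flat on the box front. Its end is at crop pixels (340,380) and (403,358), within about 5 crop pixels (1 camera pixel) of the predicted snapped position.

**Steriliser:** its visible front bottom corners match the fitted start pose within about 1 pixel, so I saw no shift.

**Bystanders:** by eye they are all upright and in their places. A pixel difference against the first picture was not conclusive: it was 26–30 grey levels around the stand and brush and 6 around the tin. I put this down to the arm's shadow having moved, but I did not confirm it or measure their positions.

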